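# Set the planer's selector and feed a plastic strip through its guard

### The arm

A 7-joint arm with a two-finger parallel gripper is mounted at the origin on the work surface. World frame = base frame: x ahead of the robot, y to its left, z up, the work surface at z = 0. Lengths are in m, angles in rad, forces in N, time in s.
With the tool pointing down it reaches from about 0.35 to 0.9 m from the base axis. Payload 7.2 kg.
Tool frame: the origin (TCP) lies on the front face of the gripper's body, between the roots of the fingers; the fingertips stand 73 mm ahead of it and the grasp point (between the pads) lies 54 mm ahead of it; x points along the fingers, y is the direction in which the jaws open and shut, and the axes are right-handed (so a half turn about x gives the same grasp; the last joint's range is limited). The gripper opens to 85 mm and grips with 20 to 120 N. Pads are 22 mm wide; open, the fingers measure 114 mm over their backs; the gripper's body (76 mm by 85 mm) begins 54 mm behind the grasp point. The pads swing forward as they close: fully open they stand 13 mm farther back than shut.
Start: joints at [1.136, 0.411, -0.013, 1.596, 0.006, 1.134, -0.082], TCP at [0.224, -0.583, 0.304] pointing down, gripper open.
Joint ranges: [-2.95, 2.95], [-0.29, 1.99], [-1.47, 1.44], [0.14, 2.54], [-1.03, 4.17], [0.13, 1.85], [-2.86, 2.86]. Speed limits (rad/s): [2.39, 2.39, 3.01, 3.01, 3.14, 3.14, 3.14].

### API

Orientations are given as a unit quaternion [w, x, y, z].
In Python, from workcell import env gives the robot as it stands.
- The arm moves only by the tool servo_tool, never from a script. Its arguments are lists of equal length, an entry for each row: "fingers": the closure, from -1 (fully open) to 1 (shut); "linear": the shift along the tool's x, y, z in units of 30 mm (1.0 is 30 mm), a list of three; "rot": the turn, a rotation vector about the tool's x, y, z in units of 6 degrees (1.0 is 6 degrees), a list of three. In form: {"fingers": [fingers, ...], "linear": [[tx, ty, tz], ...], "rot": [[wx, wy, wz], ...]}. A call has 1 to 10 rows; each row is the pose to reach, as a shift and turn from the pose commanded when the call began, along the tool's axes at that moment; what a row does not reach only later rows make up. A row lasts 1/12 s, in which the tool goes at most 41.7 mm and 7.16 degrees, less where a joint would pass 70% of its speed; a pose out of reach is approached as far as the arm can. A call with a gripper value outside its range is refused whole. The fingers move at their own pace and stop on an object; "squeeze" is the grip in N (left out, the last holds). Time passes only in rows, so rows that repeat a pose let the fingers close. It gives the time, the measured TCP pose, the force and the opening at its end, in the units of the state.
- env.get_obs(): the state, without advancing time (a new reading comes with each control period).
- env.snapshot(name): name is "side" or "top"; returns a dict with "img" (480x640x3 uint8, blue, green, red), "range_z" (480x640 float32, m along the optical axis (not along the pixel's ray), 0 where there is no reading), "fx", "fy", "cx", "cy" (pixels), "cam_to_world" (4x4, takes a point from camera to world coordinates). Camera axes: x right, y down, z forward; pixel columns grow to the right and rows downward; lengths in m; the calibration is good to about 2 mm. A picture is of the moment at which its call begins.
- env.finish_job(): hands the job in, once; it reports no verdict.
Trained networks look in a picture, given as the dict that the camera call returned (one of the last four; its "shot" number tells which), for a name from the list of things; names that differ only in an ending like _2 or _b are one class to them, and where a whole thing is asked for, a point or a joint stands for the part that bears it (a point fixed in the world has none). Each returns a list of dicts, best first, with "p" (0 to 1); they miss things now and then, are a little off and sometimes report something else, mostly with a low value. They report only what shows in the picture. A call takes as long as a camera call. They do not tell look-alikes from the thing itself.
- env.silhouettes(target, picture): "pixels" (480x640 bool, what is visible of it) and "pixel" ([column, row] in pixels, amid what is visible of it).
The state is a dict: "t": time; "joint_positions": joint angles; "joint_vel": joint speeds; "joint_torque": joint torques, N m; "tcp_pos": TCP position; "orientation": TCP orientation; "contact_force": force on the tool from outside, world axes, zero at the start; "ft_torque": the same for the moment, N m; "grip_width": finger opening in m.
Only numpy, scipy, OpenCV 4.12 (cv2) and the standard library are available. Lean on these libraries where they do the work, as an engineer would, in place of code of your own. Each camera call takes 0.05 s, during which the arm holds its last target.

### The job

Set the small strip planer: turn the selector on the sloping control box back (anticlockwise) to its end stop, then exactly five clicks clockwise. Then use the orange push stick behind the light-blue plastic strip to feed it along the channel until the whole strip has come out from under the yellow guard on the far side, still lying in the channel; never touch the strip with the gripper. Finally draw the stick back out of the guard and leave it lying flat on its sole, on the channel bed or the table, with the other things on the bench left where they are.

Things in the scene. Friction and masses are not known exactly. Their poses are not given: they have to be found in the camera images.
- planer: Fixed strip planer; origin on the table at the middle of its guard, z up. Feed runs along its -y (entry side +y). Bed 90 mm wide, 10 mm thick, y -170 to 330. Two steel fences form a channel 53 mm wide (x -26.5 to 26.5; fence tops at z 22, outer faces x +-32.5) along the whole bed and through the guard. The stick's sole may rest on the bed in the channel.
- guard (a point): Middle of the roof of the opening under the planer's yellow guard, 34 mm above the table; axes as the planer's. The guard covers y -30 to 30, x -47 to 47, its top 73 mm above the table; the opening is 53 mm wide and 24 mm high above the bed.
- housing (a point): Top centre of the planer's green motor housing, 85 mm above the table, 110 mm along planer x from its origin; axes as the planer's. Housing 120 (x) x 110 (y) mm, with a round cap of radius 35 mm rising 15 mm above this point.
- strip: Light-blue plastic strip, 45 (x) x 90 (y) x 15 (z) mm, about 60 g, lying loose in the channel on the entry side of the guard, its length along the channel. Origin at the centre of its underside.
- push_stick: Orange push stick, about 150 g. Origin at the centre of the underside of its sole. Sole 200 (x) x 26 (y) x 14 (z) mm; its toe, the pushing end, is at x +100. Upright handle 30 (x) x 20 (y) mm, centred at x -70, from z 14 to z 80; its centre of mass is at about x -43. Starts lying on its sole on the table.
- push_toe (a point): Centre of the push stick's toe face, 7 mm above the underside of the sole; axes as the stick's.
- console: Fixed control box, origin on the table under the middle of its sloping panel, z up; front towards its -x. The panel, 130 mm along the slope x 160 mm wide, slopes 35 degrees from level (front edge low), its middle 100 mm above the table. Dots round the selector mark its settings; the red one is the end stop.
- selector_grip (a point): On the selector's turning axis, 36 mm above the panel. Black bar 14 mm thick (x), 50 mm long (y), from 10 to 48 mm above the panel, on a skirt 50 mm across and 10 mm high. The frame turns with it: z is the axis, out of the panel, leaning 35 degrees from vertical; y points along the bar to its white-marked pointer end.
- selector (a joint): Turn of the selector in rad: 0 at the end stop (pointer at the red dot), growing clockwise seen from outside the panel (turning about minus z of selector_grip). A spring detent makes a click every 0.4363 rad (25 degrees), settings 0 to 7; hard stops at -0.03 and 3.08. Within about half a click the detent pulls it home; about 0.07 N m takes it from click to click.
- screwdriver: Bystander, leave alone: red screwdriver, 200 mm long, 26 mm thick. Origin at the centre of its underside.
- offcut: Bystander, leave alone: white plastic plate offcut 70 x 50 x 12 mm. Origin at the centre of its underside.
- pipe_offcut: Bystander, leave alone: grey pipe ring, 90 mm across, 60 mm tall. Origin at the centre of its underside.
- jar: Bystander, leave alone: white jar with red lid, 60 mm across, 80 mm tall. Origin at the centre of its underside.
- blower_tool: Bystander, leave alone: blue and black cylindrical hand tool lying on its side, 155 mm long, 50 mm thick. Origin at the centre of its underside.
- wrench: Bystander, leave alone: flat steel wrench, 180 mm long, 8 mm thick. Origin at the centre of its underside.
- sanding_block: Bystander, leave alone: cork block 60 x 40 x 30 mm. Origin at the centre of its underside.
Mind the look-alikes: they are no part of the job. What is meant by the push_stick is not purple, and is the larger of those in its own colour.

How it is judged:
On the way, in this order (a step that is already met when the one before it is completed fails the run):
1. the selector is turned back to its end stop (value of joint selector below 0.1 rad), for 0.1 s.
2. the selector is set five clicks from the stop (value of joint selector between 2.03166 and 2.33166 rad), for 0.3 s.
3. the strip is in the guard with the push stick's toe following it in (y of push_toe in the frame of planer between -0.03 and 0.025 m and y of strip in the frame of planer below 0 m and z of push_toe in the frame of planer below 0.034 m and distance between push_toe and strip below 0.075 m).
4. the whole strip is out on the exit side (y of strip in the frame of planer between -0.165 and -0.076 m and x of strip in the frame of planer between -0.02 and 0.02 m and z of strip in the frame of planer between 0.005 and 0.016 m and angle between strip's own z axis and vertical below 0.1 rad and linear speed of strip below 0.02 m/s), for 0.1 s.
At the end, for the whole second after the job is handed in: Selector on click 5 (2.18 rad +-0.15); strip at rest, flat in the channel, origin 76 to 165 mm past the guard's middle on the exit side; stick at rest on its sole (tilt under 0.2 rad, underside under 30 mm high), toe over 32 mm on the entry side of the guard's middle or over 60 mm beside its line (all of step 2 and all of step 4 and (y of push_toe in the frame of planer above 0.032 m or x of push_toe in the frame of planer below -0.06 m or x of push_toe in the frame of planer above 0.06 m) and angle between push_stick's own z axis and vertical below 0.2 rad and height (world z) of push_stick between -0.01 and 0.03 m and linear speed of push_stick below 0.02 m/s); the robot touches nothing.
It fails at once if the gripper or arm touches the strip (contact force between any of the fingers, the arm and strip above 0.3 N).
It fails at once if a bystander is shifted more than 30 mm (distance of any of screwdriver, offcut, pipe_offcut, jar, blower_tool, wrench, sanding_block from where it was at the start of the episode above 0.03 m).
It also fails if it takes over 72 s, if anything falls off the work surface, if the arm or the gripper's body presses on something with over 40 N, if the wrist force passes 120 N, or if a joint passes its speed limit or range.

## Working session

There is one attempt and no reset: what is moved stays moved. The work goes in short steps, Python scripts to look and compute and a tool call to move; the robot and the scene stay as the last step left them, time stands still between calls to the robot, and variables do not carry over. Pictures are saved under pics/ and viewed, and the job is handed in when it is done.

Besides the shell and the picture viewer there is one more tool, called after "Request:" as name(argument=value, ...), one argument or row to a line, values as JSON. servo_tool: Moves the arm, as the interface text tells. Its arguments: {"type":"object","properties":{"fingers":{"type":"array","items":{"type":"number"}},"linear":{"type":"array","items":{"type":"array","items":{"type":"number"}}},"rot":{"type":"array","items":{"type":"array","items":{"type":"number"}}},"squeeze":{"type":"number"}},"required":["fingers","linear","rot"]}

```bash
ls; mkdir -p pics
cat > h.py <<'E'
import numpy as np, cv2, pickle
from workcell import env
def snap(n):
    s=env.snapshot(n); pickle.dump(s,open(f'last_{n}.pkl','wb')); return s
def cloud(s):
    z=s['range_z']; v,u=np.mgrid[0:480,0:640]
    P=np.stack([(u-s['cx'])/s['fx']*z,(v-s['cy'])/s['fy']*z,z],-1)
    T=np.array(s['cam_to_world']); return P@T[:3,:3].T+T[:3,3]
E
python3 - <<'E'
from h import *
o=env.get_obs(); print({k:np.round(v,3) for k,v in o.items()})
for n in('side','top'):
    s=snap(n); cv2.imwrite(f'pics/{n}0.png',s['img']); print(n,s['fx'],np.round(s['cam_to_world'],3).tolist(),s['shot'])
    for k in ['planer','guard','strip','push_stick','console','selector_grip','screwdriver','offcut','pipe_offcut','jar','blower_tool','wrench','sanding_block']:
        try:
            r=env.silhouettes(k,s); print(k,[(round(d['p'],2),[int(x) for x in d['pixel']],int(d['pixels'].sum())) for d in r])
        except Exception as e: print(k,e)
E
```

```text
pics
{'t': np.float64(0.0), 'joint_positions': array([ 1.136,  0.412, -0.013,  1.597,  0.006,  1.134, -0.082]), 'joint_vel': array([-0.001,  0.001,  0.001, -0.001, -0.   , -0.001, -0.002]), 'joint_torque': array([-0.0000e+00, -6.0063e+01,  6.8200e-01, -2.9941e+01,  1.4000e-02,
        1.0000e-02,  0.0000e+00]), 'tcp_pos': array([ 0.224, -0.583,  0.303]), 'orientation': array([-0.128, -0.695, -0.13 ,  0.695]), 'contact_force': array([-0.482, -0.322, -0.566]), 'ft_torque': array([-0.028,  0.031,  0.049]), 'grip_width': np.float64(0.085)}
side 539.4268744766358 [[-0.977, -0.139, 0.16, 0.285], [-0.212, 0.621, -0.754, 0.925], [0.006, -0.771, -0.637, 0.944], [0.0, 0.0, 0.0, 1.0]] 1
planer [(0.78, [267, 298], 9404)]
guard [(0.56, [264, 301], 9344), (0.55, [277, 329], 735), (0.27, [324, 168], 262)]
strip [(0.91, [277, 329], 719), (0.44, [158, 373], 1760)]
push_stick [(0.97, [416, 227], 397), (0.95, [362, 222], 459), (0.55, [395, 168], 581), (0.18, [266, 300], 9657)]
console [(0.57, [315, 180], 2696), (0.53, [157, 374], 1890)]
selector_grip [(0.75, [323, 164], 256)]
screwdriver [(0.68, [306, 
[... 380 characters left out ...]
, [-0.996, 0.085, -0.022, -0.024], [0.004, -0.204, -0.979, 1.36], [0.0, 0.0, 0.0, 1.0]] 2
planer [(0.73, [277, 239], 6408)]
guard [(0.88, [276, 242], 6534)]
strip [(0.56, [246, 247], 477), (0.36, [398, 278], 636)]
push_stick [(0.8, [396, 278], 641), (0.59, [500, 282], 676), (0.58, [403, 329], 343)]
console [(0.65, [438, 217], 2803)]
selector_grip [(0.81, [440, 221], 290)]
screwdriver [(0.81, [191, 289], 346)]
offcut [(0.89, [283, 288], 401), (0.69, [186, 291], 283), (0.42, [275, 241], 6392)]
pipe_offcut [(0.76, [177, 183], 557)]
jar [(0.77, [352, 158], 408)]
blower_tool [(0.83, [225, 184], 717)]
wrench [(0.79, [139, 263], 421), (0.42, [176, 185], 641)]
sanding_block [(0.61, [247, 247], 520)]
```

View pics/side0.png

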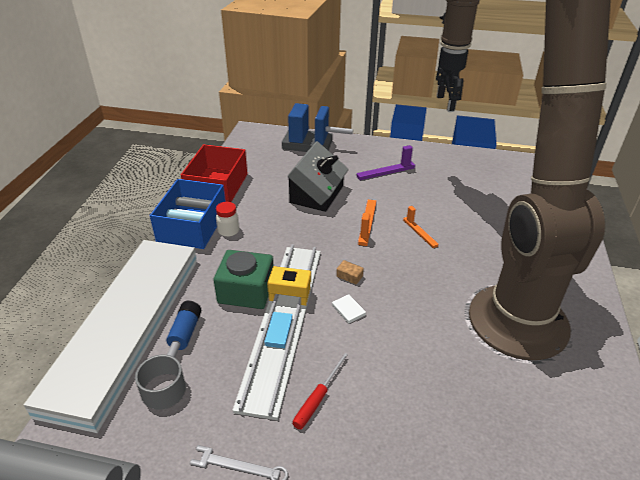

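View pics/top0.png

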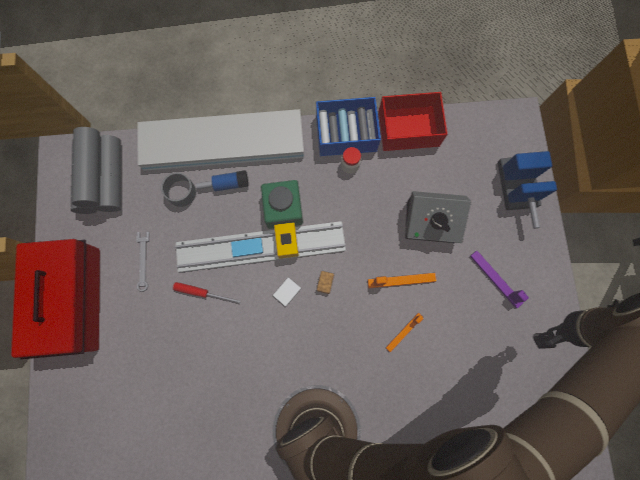

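The side and top pictures show the layout:
- **Planer:** guard at top (286,240), with the strip on its entry side at (247,247).
- **Console:** the selector is at top (440,221).
- **Stick candidates in the top view:** the larger orange one at (402,281), the smaller orange one at (405,333) and the purple one at (498,280). The large orange one fits, because it is not purple and is the longer of the two orange sticks.

I'll confirm this with a crop and measure.

Run:
```python
from h import *
s=pickle.load(open('last_top.pkl','rb')); C=cloud(s)
im=s['img']; 
a=cv2.resize(im[190:350,350:550],None,fx=4,fy=4,interpolation=cv2.INTER_CUBIC)[:600,:800]; cv2.imwrite('pics/crop1.png',a)
b=cv2.resize(im[170:300,170:350],None,fx=4.4,fy=4.4,interpolation=cv2.INTER_CUBIC)[:600,:800]; cv2.imwrite('pics/crop2.png',b)
for nm,(u,v) in dict(stick_h=(375,283),toe=(434,279),small=(405,333),guard=(286,238),strip=(247,247),sel=(440,221),cap=(281,198)).items(): print(nm,np.round(C[v,u],3))
hsv=cv2.cvtColor(im,cv2.COLOR_BGR2HSV)
def comps(lo,hi,mn=60):
    m=cv2.inRange(hsv,lo,hi); n,l,st,c=cv2.connectedComponentsWithStats(m)
    for i in range(1,n):
        if st[i,4]>mn:
            P=C[l==i]; print(st[i],np.round(c[i]), 'z',np.round(np.percentile(P[:,2],[5,50,95]),3))
            yield P
for col,lo,hi in [('orange',(5,150,120),(14,255,255)),('blue',(95,80,150),(110,255,255)),('yellow',(20,150,100),(30,255,255))]:
    print(col)
    for P in comps(lo,hi):
        zt=np.median(P[:,2]); Q=P[abs(P[:,2]-zt)<.006][:,:2].astype(np.float32)
        r=cv2.minAreaRect(Q*1000); print('  rect mm',np.round(r[0],1),np.round(r[1],1),round(r[2],1),'zmed',round(zt,3))
```

```text
stick_h [ 0.385 -0.202  0.061]
toe [ 0.386 -0.381  0.016]
small [ 0.239 -0.279  0.007]
guard [0.534 0.039 0.074]
strip [0.528 0.158 0.022]
sel [ 0.533 -0.39   0.13 ]
cap [0.647 0.043 0.097]
orange
[407 313  16  15  63] [414. 321.] z [0.006 0.013 0.059]
  rect mm [ 272.4 -309.6] [16.4 46.9] 40.5 zmed 0.013
blue
[231 238  32  18 444] [247. 247.] z [0.02  0.025 0.029]
  rect mm [529.2 159.5] [44.9 87.3] 2.8 zmed 0.025
yellow
[274 223  24  34 552] [286. 239.] z [0.064 0.07  0.074]
  rect mm [533.1  40.9] [93.2 57.9] 2.1 zmed 0.07
```

View pics/crop1.png

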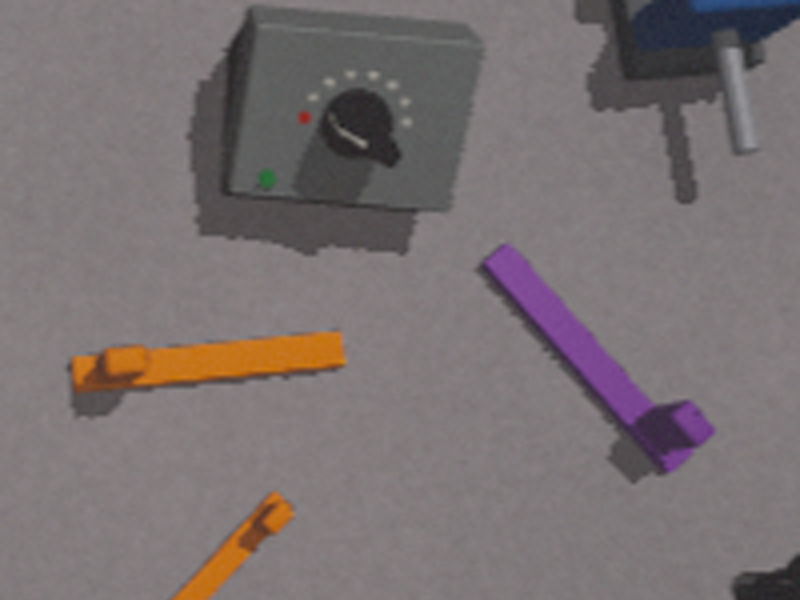

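View pics/crop2.png

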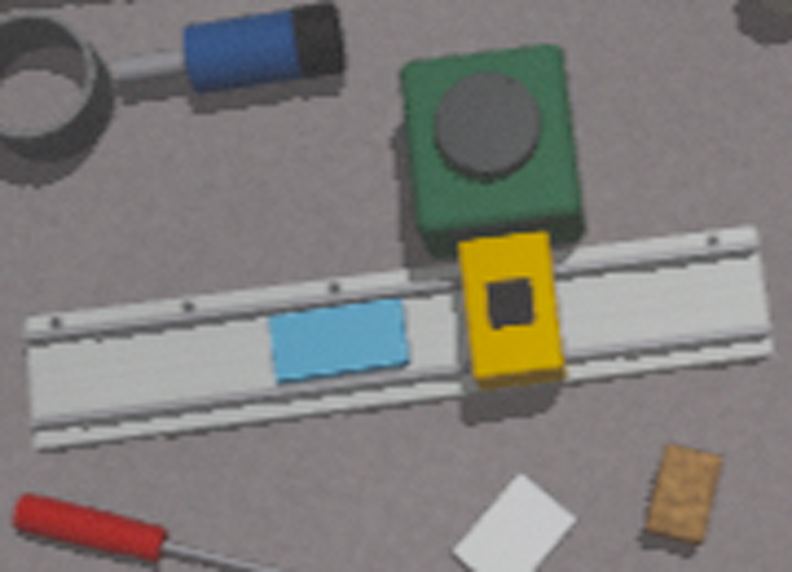

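Run:
```python
from h import *
s=pickle.load(open('last_top.pkl','rb'));im=s['img']
a=cv2.resize(im[185:250,400:480],None,fx=8,fy=8,interpolation=cv2.INTER_CUBIC)
t=pickle.load(open('last_side.pkl','rb'));im2=t['img']
b=cv2.resize(im2[135:215,280:360],None,fx=7,fy=7,interpolation=cv2.INTER_CUBIC)
cv2.imwrite('pics/sel_t.png',a);cv2.imwrite('pics/sel_s.png',b)
```

```text
(no output)
```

View pics/sel_t.png

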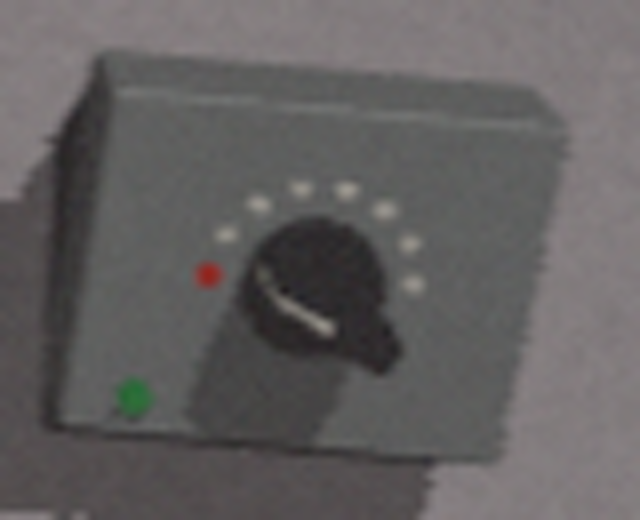

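View pics/sel_s.png

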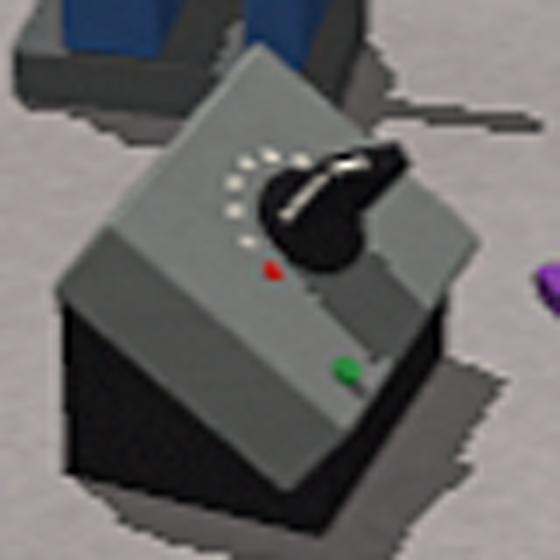

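```bash
cat > sel.py <<'E'
from h import *
def analyse(s,name,verbose=True):
    im=s['img'];C=cloud(s);hsv=cv2.cvtColor(im,cv2.COLOR_BGR2HSV)
    T=np.array(s['cam_to_world']);R=T[:3,:3];o=T[:3,3]
    box={'top':(185,250,400,480),'side':(135,215,280,360)}[name]
    m=np.zeros((480,640),bool); m[box[0]:box[1],box[2]:box[3]]=True
    P=C[m&(C[...,2]>.04)&(s['range_z']>0)]
    # RANSAC plane w/ slope ~35deg
    rng=np.random.default_rng(0);best=None
    for _ in range(3000):
        a,b,c=P[rng.choice(len(P),3,replace=False)]
        n=np.cross(b-a,c-a);l=np.linalg.norm(n)
        if l<1e-6: continue
        n/=l; n*=np.sign(n[2])
        if abs(np.degrees(np.arccos(n[2]))-35)>8: continue
        k=(abs((P-a)@n)<.003); 
        if best is None or k.sum()>best.sum(): best=k
    Q=P[best];c0=Q.mean(0);n=np.linalg.svd(Q-c0)[2][2];n*=np.sign(n[2])
    return C,hsv,R,o,c0,n,m,best.sum()
def ray(s,u,v,c0,n,h=0):
    T=np.array(s['cam_to_world']);d=T[:3,:3]@np.array([(u-s['cx'])/s['fx'],(v-s['cy'])/s['fy'],1]);o=T[:3,3]
    return o+d*(((c0+n*h-o)@n)/(d@n))
E
python3 - <<'E'
from sel import *
for name in('top','side'):
    s=pickle.load(open(f'last_{name}.pkl','rb'))
    C,hsv,R,o,c0,n,m,k=analyse(s,name)
    print(name,'plane',c0,n,np.degrees(np.arccos(n[2])),k)
    g=hsv.astype(int)
    white=m&(hsv[...,2]>150)&(hsv[...,1]<60); red=m&(hsv[...,1]>140)&((hsv[...,0]<8)|(hsv[...,0]>172))
    for nm,mk in(('white',white),('red',red)):
        nn,l,st,cc=cv2.connectedComponentsWithStats(mk.astype(np.uint8))
        for i in range(1,nn):
            print(nm,st[i],np.round(cc[i],1),np.round(ray(s,*cc[i],c0,n),4))
E
```

```text
top plane [ 0.54544887 -0.39251245  0.10164463] [-0.56612458  0.10335576  0.8178145 ] 35.13338880777374 1678
white [443 208   1   1   1] [443. 208.] [ 0.5711 -0.4062  0.1211]
white [432 210   1   1   1] [432. 210.] [ 0.5693 -0.3762  0.1161]
red [425 218   2   3   6] [425.5 219. ] [ 0.5489 -0.3589  0.0998]
side plane [ 0.5469934  -0.38155405  0.10131175] [-0.56746731  0.1012255   0.81715008] 35.19948477909001 1051
white [280 135  32  80 836] [286.8 180.4] [ 0.6172 -0.2544  0.1343]
white [ 333  135   27   80 1321] [349.8 170.7] [ 0.475  -0.4554  0.0604]
white [318 156   2   2   3] [318.3 156.7] [ 0.5652 -0.4193  0.1186]
white [322 157   2   2   4] [322.5 157.5] [ 0.5544 -0.4279  0.1122]
white [314 158   2   1   2] [314.5 158. ] [ 0.5733 -0.4036  0.1223]
white [328 158   4   1   4] [329.5 158. ] [ 0.5367 -0.4461  0.1021]
white [312 160   3   2   4] [313.  160.8] [ 0.5745 -0.3892  0.1214]
white [322 163   2   1   2] [322.5 163. ] [ 0.5499 -0.407   0.1065]
white [312 164   3   2   5] [313.2 164.6] [ 0.5709 -0.3756  0.1172]
white [321 165   1   1   1] [321. 165.] [ 0.552  -0.3953  0.1065]
white [314 169   3   1   3] [315. 169.] [ 0.5631 -0.3643  0.1104]
red [318 172   2   3   5] [318.4 173.2] [ 0.5517 -0.358   0.1017]
```

Run:
```python
from sel import *
from scipy.optimize import least_squares
pk={'top':dict(dots=[(208,275),(227,235),(259,203),(301,188),(346,190),(384,210),(410,243),(413,284)],sc=8,off=(400,185),mark=[(262,270),(332,331)],bar=[(262,270),(385,372)]),
 'side':dict(dots=[(272,270),(249,242),(235,210),(234,183),(246,163),(270,155),(301,160)],sc=7,off=(280,135),mark=[(285,215),(362,160)],bar=[])}
for name,d in pk.items():
    s=pickle.load(open(f'last_{name}.pkl','rb'));C,hsv,R,o,c0,n,m,k=analyse(s,name)
    f=lambda p:((np.array(p)+.5)/d['sc']-.5+np.array(d['off']))
    e1=np.array([1,0,0])-n*n[0];e1/=np.linalg.norm(e1);e2=np.cross(n,e1) # e1 uphill-ish, e2 left
    W=np.array([ray(s,*f(p),c0,n) for p in d['dots']])
    q=np.stack([(W-c0)@e1,(W-c0)@e2],1)
    r=least_squares(lambda x:np.hypot(*(q-x[:2]).T)-x[2],[0,0,.04]).x
    cen=c0+e1*r[0]+e2*r[1]
    ang=np.degrees(np.arctan2(*(q-r[:2]).T[::-1])); 
    print(name,'centre',np.round(cen,4),'R',round(r[2],4),'dots clockwise deg',np.round(-(ang-ang[0])%360,1),'ang0',ang[0])
    M=np.array([ray(s,*f(p),c0,n,.048) for p in d['mark']]); qm=np.stack([(M-cen)@e1,(M-cen)@e2],1)
    print(' mark pts in panel (uphill,left) mm',np.round(qm*1000,1)); dm=qm[1]-qm[0]; print(' line deg', np.degrees(np.arctan2(dm[1],dm[0])),'-> clockwise rel', (ang[0]-np.degrees(np.arctan2(dm[1],dm[0])))%180)
    # points above panel: bar from depth
    H=(C-cen)@n; D=C-cen; rad=np.hypot(D@e1,D@e2)
    b=m&(H>.038)&(H<.055)&(rad<.045)&(s['range_z']>0); qb=np.stack([(C[b]-cen)@e1,(C[b]-cen)@e2],1)*1000
    print(' bar pts',b.sum(), 'mean',qb.mean(0)); w,v=np.linalg.eigh(np.cov(qb.T)); print(' std',np.sqrt(w),'axis deg',np.degrees(np.arctan2(v[1,1],v[0,1])), 'H med',np.median(H[b]))
    print(np.round(n,3),'console heading e1',np.round(e1,3), 'grip pt', np.round(cen+.036*n,4))
```

```text
top centre [ 0.543  -0.3947  0.1002] R 0.0359 dots clockwise deg [  0.   25.8  51.1  75.3 100.4 125.6 151.2 176.1] ang0 78.36697463864981
 mark pts in panel (uphill,left) mm [[26.2 24.2]
 [ 1.1  1.8]]
 line deg -138.29891269121075 -> clockwise rel 36.66588732986054
 bar pts 101 mean [3.11500806 2.83649552]
 std [ 4.21120666 14.87044498] axis deg 52.3217870878791 H med 0.04714319261457079
[-0.566  0.103  0.818] console heading e1 [0.824 0.071 0.562] grip pt [ 0.5226 -0.391   0.1297]
side centre [ 0.5441 -0.3946  0.1009] R 0.037 dots clockwise deg [  0.   23.3  48.2  71.4  95.5 120.5 146.1] ang0 75.60170807154437
 mark pts in panel (uphill,left) mm [[28.3 61.2]
 [ 4.3  4.2]]
 line deg -112.86380174158023 -> clockwise rel 8.465509813124584
 bar pts 71 mean [2.30558765 5.73714855]
 std [ 4.19583246 15.17336875] axis deg 51.910417097470436 H med 0.046145868172521684
[-0.567  0.101  0.817] console heading e1 [0.823 0.07  0.563] grip pt [ 0.5237 -0.391   0.1303]
```

The large orange stick is confirmed in the crop, with its handle at (375,283) and toe at (436,279). The selector pointer sits about 25° clockwise of the red dot, so it is on click 1. Next I'll work out the approach.

```bash
cat > mv.py <<'E'
from h import *
from scipy.spatial.transform import Rotation as Ro
def pose():
    o=env.get_obs(); q=np.array(o['orientation']); return np.array(o['tcp_pos']),Ro.from_quat([q[1],q[2],q[3],q[0]]),o
def frame(x,y):
    x=np.array(x,float);x/=np.linalg.norm(x);y=np.array(y,float);y-=x*(x@y);y/=np.linalg.norm(y)
    return Ro.from_matrix(np.stack([x,y,np.cross(x,y)],1))
def delta(p,R,label=''):
    p0,R0,o=pose()
    l=R0.inv().apply(np.array(p)-p0)/.03; r=(R0.inv()*R).as_rotvec(degrees=True)/6
    print(label,'lin',np.round(l,2).tolist(),'rot',np.round(r,2).tolist())
E
python3 - <<'E'
from mv import *
p,R,o=pose(); print(p,'\n',np.round(R.as_matrix(),3))
n=np.array([-.5665,.1025,.8175]); cen=np.array([.5435,-.3947,.1005])
e1=np.array([1,0,0])-n*n[0];e1/=np.linalg.norm(e1);e2=np.cross(n,e1)
th=np.radians(52.2); bar=np.cos(th)*e1+np.sin(th)*e2; print('bar',bar)
for sg in(1,-1):
    Rt=frame(-n,sg*np.cross(n,bar)); delta(cen+.19*n,Rt,f'opt{sg}')
E
```

```text
[ 0.22413077 -0.58342521  0.30388961] 
 [[ 0.     0.359 -0.933]
 [-0.    -0.933 -0.359]
 [-1.     0.    -0.   ]]
bar [0.50510491 0.82710266 0.24617999]
opt1 lin [1.6, -3.95, -9.08] rot [23.45, 5.76, -5.19]
opt-1 lin [1.6, -3.95, -9.08] rot [-5.39, 3.98, 4.41]
```

Request:
servo_tool(
  fingers=[-1,-1,-1,-1,-1,-1,-1,-1,-1,-1],
  linear=[
    [1.6,-3.95,-9.08],
    [1.6,-3.95,-9.08],
    [1.6,-3.95,-9.08],
    [1.6,-3.95,-9.08],
    [1.6,-3.95,-9.08],
    [1.6,-3.95,-9.08],
    [1.6,-3.95,-9.08],
    [1.6,-3.95,-9.08],
    [1.6,-3.95,-9.08],
    [1.6,-3.95,-9.08],
  ],
  rot=[
    [-5.4,4,4.4],
    [-5.4,4,4.4],
    [-5.4,4,4.4],
    [-5.4,4,4.4],
    [-5.4,4,4.4],
    [-5.4,4,4.4],
    [-5.4,4,4.4],
    [-5.4,4,4.4],
    [-5.4,4,4.4],
    [-5.4,4,4.4],
  ],
  squeeze=40,
)

```text
t: 2.23
tcp_pos: [0.4358, -0.3755, 0.256]
orientation: [0.438, 0.769, 0.179, -0.429]
contact_force: [0.1, -0.1, 0.3]
grip_width: 0.0855
```

```bash
cat > selgeo.py <<'E'
from mv import *
n=np.array([-.5665,.1025,.8175]); n/=np.linalg.norm(n); cen=np.array([.5435,-.3947,.1005])
e1=np.array([1,0,0])-n*n[0];e1/=np.linalg.norm(e1);e2=np.cross(n,e1)
def tgt(h,clockdeg,sg=-1):  # pointer at clockdeg from red
    th=np.radians(77.2-clockdeg); bar=np.cos(th)*e1+np.sin(th)*e2
    return cen+h*n,frame(-n,sg*np.cross(n,bar))
E
python3 - <<'E'
from selgeo import *
p,R,o=pose(); print(p,np.round(o['joint_positions'],2),o['t'])
delta(*tgt(.15,25),'15'); delta(*tgt(.092,25),'9')
E
```

```text
[ 0.43581388 -0.37547026  0.25597324] [ 1.26  0.28 -0.55  2.09 -0.58  0.34  0.66] 2.2333
15 lin [1.34, -0.0, -0.0] rot [0.0, -0.02, 0.01]
9 lin [3.27, -0.0, 0.0] rot [0.0, -0.02, 0.01]
```

Request:
servo_tool(
  fingers=[-1,-1,-1,-1,-1,-1],
  linear=[
    [1,0,0],
    [2,0,0],
    [2.6,0,0],
    [3,0,0],
    [3.25,0,0],
    [3.25,0,0],
  ],
  rot=[
    [0,0,0],
    [0,0,0],
    [0,0,0],
    [0,0,0],
    [0,0,0],
    [0,0,0],
  ],
)

```text
t: 2.73
tcp_pos: [0.4913, -0.3854, 0.1753]
orientation: [0.437, 0.77, 0.179, -0.429]
contact_force: [1.0, 0.2, 0.2]
grip_width: 0.0854
```

Run:
```python
from selgeo import *
p,R,o=pose(); print(p,np.round(o['joint_positions'],2),o['t'])
delta(*tgt(.092,25),'9')
for n_,b in(('top',(170,270,380,500)),('side',(110,210,270,390))):
    s=snap(n_); cv2.imwrite(f'pics/g1{n_}.png',cv2.resize(s['img'][b[0]:b[1],b[2]:b[3]],None,fx=5,fy=5,interpolation=cv2.INTER_CUBIC))
```

```text
[ 0.49127399 -0.38543866  0.1752701 ] [ 1.13  0.48 -0.52  2.06 -0.58  0.14  0.66] 2.7333
9 lin [-0.01, 0.01, -0.01] rot [-0.01, -0.02, 0.02]
```

View pics/g1top.png

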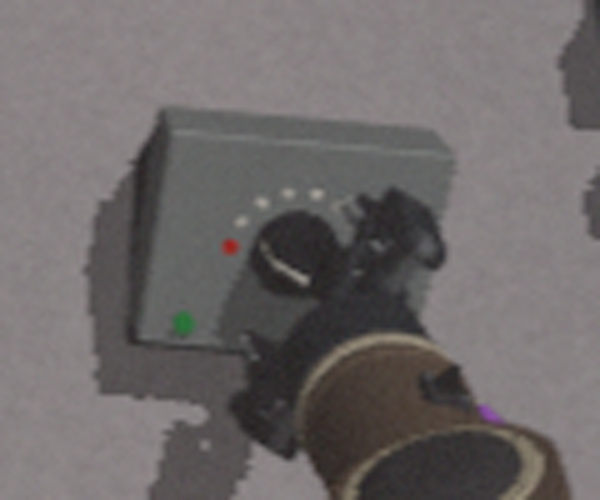

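View pics/g1side.png

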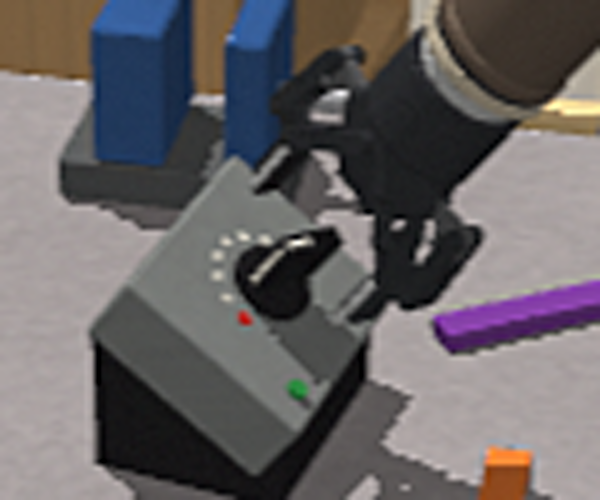

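Run:
```python
from selgeo import *
p,R,o=pose()
for n_,b in(('top',(170,270,380,500)),('side',(110,210,270,390))):
    s=pickle.load(open(f'last_{n_}.pkl','rb')); T=np.linalg.inv(np.array(s['cam_to_world']))
    def pr(X):
        c=T[:3,:3]@X+T[:3,3]; u=c[0]/c[2]*s['fx']+s['cx'];v=c[1]/c[2]*s['fy']+s['cy']; return np.round([(u-b[2])*5,(v-b[0])*5],0)
    print(n_,'cen',pr(cen),'top',pr(cen+.048*n),'tcp',pr(p))
    th=np.radians(52.2); bar=np.cos(th)*e1+np.sin(th)*e2
    print('bar ends top',pr(cen+.048*n+.025*bar),pr(cen+.048*n-.025*bar))
    for sg in(1,-1): print('tip',pr(p+R.apply([.06,sg*.0425,0])),pr(p+R.apply([0.06,sg*.057,0])))
```

```text
top cen [292. 249.] top [309. 280.] tcp [326. 311.]
bar ends top [271. 258.] [346. 302.]
tip [350. 207.] [366. 185.]
tip [259. 330.] [243. 351.]
side cen [269. 286.] top [315. 237.] tcp [359. 189.]
bar ends top [286. 244.] [343. 231.]
tip [262. 193.] [249. 173.]
tip [339. 312.] [352. 333.]
```

The jaws straddle the bar: top crop bar (255,250)–(345,300), with the fingers on either side of it. The projections agree with this. Closing.

Request:
servo_tool(
  fingers=[1,1,1,1,1,1,1,1,1,1],
  linear=[
    [0,0,0],
    [0,0,0],
    [0,0,0],
    [0,0,0],
    [0,0,0],
    [0,0,0],
    [0,0,0],
    [0,0,0],
    [0,0,0],
    [0,0,0],
  ],
  rot=[
    [0,0,0],
    [0,0,0],
    [0,0,0],
    [0,0,0],
    [0,0,0],
    [0,0,0],
    [0,0,0],
    [0,0,0],
    [0,0,0],
    [0,0,0],
  ],
  squeeze=40,
)

```text
t: 3.67
tcp_pos: [0.4912, -0.385, 0.1766]
orientation: [0.438, 0.769, 0.179, -0.429]
contact_force: [-4.4, 1.2, 5.6]
grip_width: 0.0135
```

Request:
servo_tool(
  fingers=[1,1,1,1,1,1,1,1],
  linear=[
    [-0.05,0,0],
    [-0.05,0,0],
    [-0.05,0,0],
    [-0.05,0,0],
    [-0.05,0,0],
    [-0.05,0,0],
    [-0.05,0,0],
    [-0.05,0,0],
  ],
  rot=[
    [-0.9,0,0],
    [-1.8,0,0],
    [-2.6,0,0],
    [-3.4,0,0],
    [-4,0,0],
    [-4.2,0,0],
    [-4.2,0,0],
    [-4.2,0,0],
  ],
)

```text
t: 4.33
tcp_pos: [0.4914, -0.3852, 0.1771]
orientation: [0.595, 0.656, 0.268, -0.379]
contact_force: [13.2, -5.3, -13.1]
grip_width: 0.0133
```

Run:
```python
from selgeo import *
p,R,o=pose(); print(p,np.round(o['joint_positions'],2),o['t'],o['ft_torque'],o['contact_force'])
delta(*tgt(.092,0),'0'); print('torque about n',np.array(o['ft_torque'])@n)
for n_,b in(('top',(170,270,380,500)),):
    s=snap(n_); cv2.imwrite(f'pics/g2{n_}.png',cv2.resize(s['img'][b[0]:b[1],b[2]:b[3]],None,fx=5,fy=5,interpolation=cv2.INTER_CUBIC))
```

```text
[ 0.49144045 -0.38516104  0.17707836] [ 1.18  0.49 -0.57  2.06 -0.39  0.14  0.93] 4.3333 [-0.53360753  0.00105035 -0.34085261] [ 13.18608384  -5.32612428 -13.06936165]
0 lin [0.04, -0.03, 0.0] rot [0.03, -0.03, -0.02]
torque about n 0.02375247002100017
```

View pics/g2top.png

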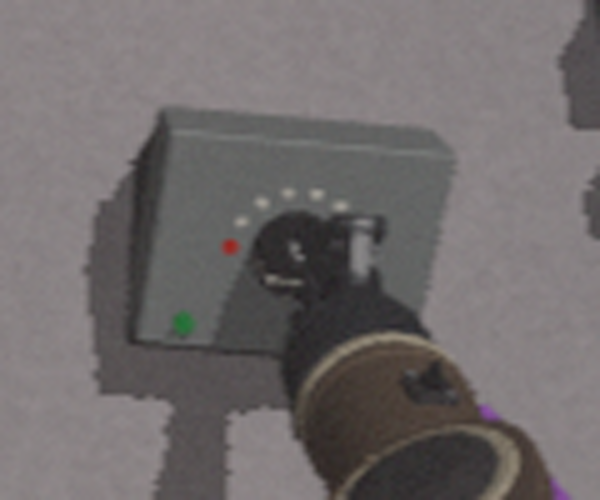

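The mark now points at the red dot (230,246), so the selector is at the stop. Now clockwise.

Request:
servo_tool(
  fingers=[1,1,1,1,1,1,1,1,1,1],
  linear=[
    [0.04,0,0],
    [0.04,0,0],
    [0.04,0,0],
    [0.04,0,0],
    [0.04,0,0],
    [0.04,0,0],
    [0.04,0,0],
    [0.04,0,0],
    [0.04,0,0],
    [0.04,0,0],
  ],
  rot=[
    [0,0,0],
    [1.1,0,0],
    [2.2,0,0],
    [3.3,0,0],
    [4.4,0,0],
    [5.5,0,0],
    [6.6,0,0],
    [7.7,0,0],
    [8.8,0,0],
    [9.9,0,0],
  ],
)

```text
t: 5.22
tcp_pos: [0.4908, -0.3845, 0.1763]
orientation: [0.19, 0.865, 0.044, -0.463]
contact_force: [-3.4, 1.7, 2.4]
grip_width: 0.0132
```

Run:
```python
from selgeo import *
p,R,o=pose(); print(p,np.round(o['joint_positions'],2),o['t'],o['ft_torque'],o['contact_force'])
delta(*tgt(.092,125),'5')
```

```text
[ 0.49076908 -0.38446013  0.17629694] [ 1.05  0.46 -0.4   2.07 -0.86  0.18  0.33] 5.2167 [0.37487087 0.9955383  0.23159987] [-3.43973939  1.73583146  2.37110154]
5 lin [0.03, 0.02, 0.0] rot [10.92, 0.0, 0.04]
```

Request:
servo_tool(
  fingers=[1,1,1,1,1],
  linear=[
    [0,0,0],
    [0,0,0],
    [0,0,0],
    [0,0,0],
    [0,0,0],
  ],
  rot=[
    [1,0,0],
    [2,0,0],
    [3,0,0],
    [4,0,0],
    [5,0,0],
  ],
)

```text
t: 5.63
tcp_pos: [0.4907, -0.3838, 0.1762]
orientation: [-0.04, 0.884, -0.076, -0.459]
contact_force: [-4.5, 3.5, 4.7]
grip_width: 0.0132
```

Run:
```python
from selgeo import *
p,R,o=pose(); print(p,np.round(o['joint_positions'],2),o['t'],o['ft_torque'],o['contact_force'])
delta(*tgt(.092,125),'5')
```

```text
[ 0.49073681 -0.38376697  0.17615624] [ 0.99  0.45 -0.33  2.07 -0.99  0.2  -0.08] 5.6333 [0.5230996  0.92342836 0.34683251] [-4.50428331  3.54842907  4.72735136]
5 lin [0.03, 0.05, -0.02] rot [5.92, 0.02, 0.04]
```

Request:
servo_tool(
  fingers=[1,1,1,1,1,1,1,1,1],
  linear=[
    [0,0,0],
    [0,0,0],
    [0,0,0],
    [0,0,0],
    [0,0,0],
    [0,0,0],
    [0,0,0],
    [0,0,0],
    [0,0,0],
  ],
  rot=[
    [1,0,0],
    [2,0,0],
    [3,0,0],
    [4,0,0],
    [5,0,0],
    [5.95,0,0],
    [5.95,0,0],
    [5.95,0,0],
    [5.95,0,0],
  ],
)

```text
t: 6.38
tcp_pos: [0.491, -0.3831, 0.1763]
orientation: [-0.308, 0.83, -0.212, -0.414]
contact_force: [-4.1, 4.8, 6.2]
grip_width: 0.0128
```

Run:
```python
from selgeo import *
p,R,o=pose(); print(p,np.round(o['joint_positions'],2),o['t'],o['ft_torque'],o['contact_force'])
delta(*tgt(.092,125),'5'); delta(*tgt(.2,125),'5')
for n_,b in(('top',(170,270,380,500)),):
    s=snap(n_); cv2.imwrite(f'pics/g3{n_}.png',cv2.resize(s['img'][b[0]:b[1],b[2]:b[3]],None,fx=5,fy=5,interpolation=cv2.INTER_CUBIC))
```

```text
[ 0.4910454  -0.38308717  0.17628963] [ 0.98  0.45 -0.32  2.07 -1.01  0.21 -0.68] 6.3833 [0.77840608 0.78279784 0.43901105] [-4.14859143  4.81722914  6.19930576]
5 lin [0.03, 0.05, -0.05] rot [0.03, 0.03, 0.05]
5 lin [-3.57, 0.03, -0.03] rot [0.03, 0.03, 0.05]
```

View pics/g3top.png

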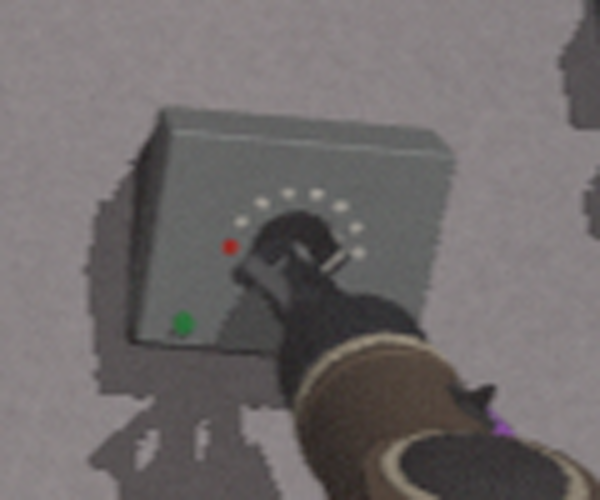

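Open and retreat along the axis.

Request:
servo_tool(
  fingers=[-1,-1,-1,-1,-1,-1,-1,-1,-1,-1],
  linear=[
    [0,0,0],
    [0,0,0],
    [0,0,0],
    [0,0,0],
    [0,0,0],
    [0,0,0],
    [-1,0,0],
    [-2,0,0],
    [-3,0,0],
    [-3.5,0,0],
  ],
  rot=[
    [0,0,0],
    [0,0,0],
    [0,0,0],
    [0,0,0],
    [0,0,0],
    [0,0,0],
    [0,0,0],
    [0,0,0],
    [0,0,0],
    [0,0,0],
  ],
)

```text
t: 7.27
tcp_pos: [0.4302, -0.3749, 0.2647]
orientation: [-0.307, 0.831, -0.214, -0.412]
contact_force: [-0.2, -0.9, -0.7]
grip_width: 0.0853
```

Run:
```python
from selgeo import *
from sel import analyse
p,R,o=pose(); print(p,np.round(o['joint_positions'],2),o['t'],o['grip_width'])
s=snap('side'); b=(110,210,270,390)
cv2.imwrite(f'pics/g4.png',cv2.resize(s['img'][b[0]:b[1],b[2]:b[3]],None,fx=5,fy=5,interpolation=cv2.INTER_CUBIC))
C=cloud(s); D=C-cen; H=D@n; rad=np.hypot(D@e1,D@e2); m=(H>.038)&(H<.053)&(rad<.035)&(s['range_z']>0)
q=np.stack([D[m]@e1,D[m]@e2],1); w,v=np.linalg.eigh(np.cov(q.T)); a=np.degrees(np.arctan2(v[1,1],v[0,1]));print(m.sum(),np.sqrt(w),'clock',(77.2-a)%180)
```

```text
[ 0.43016736 -0.37485979  0.26470557] [ 0.92  0.22 -0.14  2.12 -0.85  0.42 -0.86] 7.2667 0.0852792721034
88 [0.00448711 0.01487501] clock 124.80328227009066
```

View pics/g4.png

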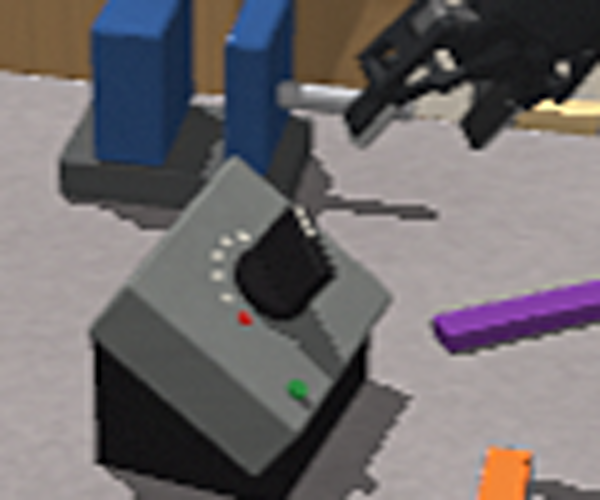

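The bar measures 124.8° from the red dot, so click 5 is set (side crop: white mark at (303,222)). Now the stick and planer poses.

```bash
cat > meas.py <<'E'
from h import *
def segs(s,lo,hi,box=None):
    hsv=cv2.cvtColor(s['img'],cv2.COLOR_BGR2HSV); m=cv2.inRange(hsv,lo,hi)
    return m>0
def rect(Q,l):
    r=cv2.minAreaRect((Q[:,:2]*1000).astype(np.float32)); print(l,'c',np.round(r[0],1),'size',np.round(r[1],1),'ang',round(r[2],2),'n',len(Q)); return r
E
python3 - <<'E'
from meas import *
for n_ in('top','side'):
    s=snap(n_); C=cloud(s); hs=cv2.cvtColor(s['img'],cv2.COLOR_BGR2HSV)
    u,v=(402,281) if n_=='top' else (368,222)
    r=env.silhouettes('push_stick',s)
    r=[d for d in r if d['pixels'][v-3:v+3,u-3:u+3].any()]
    print(n_,[(round(d['p'],2),d['pixel'],d['pixels'].sum()) for d in r], hs[v,u])
    m=((hs[...,0]<18)&(hs[...,1]>130)&(hs[...,2]>60)); bb=np.zeros_like(m); 
    if n_=='top': bb[265:297,360:445]=1
    else: bb[195:250,350:385]=1
    m&=bb&(s['range_z']>0)
    P=C[m]; print(m.sum(), np.percentile(P[:,2],[0,10,50,90,100]))
    S=P[(P[:,2]>.008)&(P[:,2]<.02)]; H=P[P[:,2]>.07]
    rect(S,'sole top'); rect(H,'handle top') if len(H)>4 else None
    # planer: yellow guard top, strip top, bed
    y=(hs[...,0]>18)&(hs[...,0]<32)&(hs[...,1]>140)&(C[...,2]>.066)&(C[...,2]<.08)&(s['range_z']>0); rect(C[y],'guard top')
    b=(hs[...,0]>92)&(hs[...,0]<112)&(hs[...,1]>70)&(C[...,2]>.018)&(C[...,2]<.032)&(abs(C[...,0]-.53)<.06)&(abs(C[...,1]-.16)<.1); rect(C[b],'strip')
    f=(hs[...,1]<40)&(C[...,2]>.006)&(C[...,2]<.026)&(abs(C[...,0]-.53)<.085)&(C[...,1]>-.17)&(C[...,1]<.4)&(hs[...,2]>110); rect(C[f],'planer bed')
    g=(hs[...,0]>55)&(hs[...,0]<90)&(hs[...,1]>70)&(C[...,2]>.078)&(C[...,2]<.092)&(C[...,1]>-.1)&(C[...,1]<.2); rect(C[g],'housing')
E
```

```text
top [(0.81, [400.8, 279.8], np.int64(635))] [ 12 181 131]
604 [-0.00503654  0.01042231  0.01464486  0.07598673  0.08605973]
sole top c [ 392.2 -286.1] size [ 25.9 199. ] ang 0.5 n 483
handle top c [ 390.8 -216.4] size [18.9 30.1] ang 2.37 n 72
guard top c [532.9  40.9] size [93.1 58.1] ang 2.78 n 497
strip c [528.3 160.1] size [46.1 87.7] ang 2.78 n 449
planer bed c [529.4 116.4] size [566.4 168.6] ang 89.95 n 3406
housing c [642.9  44.9] size [115.7 104.6] ang 2.29 n 863
side [(0.75, [366.8, 219.1], np.int64(489))] [ 12 201 133]
456 [-0.00136692  0.01067627  0.01694911  0.07835727  0.08411504]
sole top c [ 393.7 -284.2] size [ 25.7 205.5] ang 0.42 n 229
handle top c [ 392.6 -214.2] size [19.5 34.3] ang 0.23 n 69
guard top c [534.6  42.2] size [94.3 64.5] ang 2.43 n 611
strip c [531.3 160.3] size [48.7 95.7] ang 5.34 n 669
planer bed c [535.9 102.2] size [542.9 147.8] ang 88.89 n 4495
housing c [643.2  48.5] size [121.9 108.5] ang 2.33 n 1029
```

```bash
cat >> selgeo.py <<'E'
def vert(x,y,z,yaw): # tool down, tool y at yaw deg
    a=np.radians(yaw); return np.array([x,y,z]),frame([0,0,-1],[np.cos(a),np.sin(a),0])
E
python3 - <<'E'
from selgeo import *
delta(*vert(.392,-.2155,.22,.5),'above'); delta(*vert(.392,-.2155,.22,180.5),'above alt')
E
```

```text
above lin [-0.14, -2.54, 5.02] rot [-21.77, -6.28, -4.0]
above alt lin [-0.14, -2.54, 5.02] rot [7.11, -3.23, 5.07]
```

Request:
servo_tool(
  fingers=[-1,-1,-1,-1,-1,-1,-1,-1,-1,-1],
  linear=[
    [-0.14,-2.5,5],
    [-0.14,-2.5,5],
    [-0.14,-2.5,5],
    [-0.14,-2.5,5],
    [-0.14,-2.5,5],
    [-0.14,-2.5,5],
    [-0.14,-2.5,5],
    [-0.14,-2.5,5],
    [-0.14,-2.5,5],
    [-0.14,-2.5,5],
  ],
  rot=[
    [-21.8,-6.3,-4],
    [-21.8,-6.3,-4],
    [-21.8,-6.3,-4],
    [-21.8,-6.3,-4],
    [-21.8,-6.3,-4],
    [-21.8,-6.3,-4],
    [-21.8,-6.3,-4],
    [-21.8,-6.3,-4],
    [-21.8,-6.3,-4],
    [-21.8,-6.3,-4],
  ],
)

```text
t: 8.35
tcp_pos: [0.3916, -0.2167, 0.2192]
orientation: [0.136, 0.798, 0.192, -0.555]
contact_force: [-0.4, 0.4, -0.7]
grip_width: 0.0853
```

Run:
```python
from selgeo import *
p,R,o=pose(); print(p,np.round(o['joint_positions'],2),o['t'])
delta(*vert(.392,-.2155,.22,.5),'above')
```

```text
[ 0.39156025 -0.21671132  0.2192158 ] [ 0.86  0.19 -0.31  2.2  -0.43  0.62 -0.19] 8.35
above lin [-0.01, -0.03, -0.04] rot [-10.43, -3.01, -1.89]
```

Request:
servo_tool(
  fingers=[-1,-1,-1,-1,-1,-1,-1,-1,-1,-1],
  linear=[
    [0,0,0],
    [0,0,0],
    [0,0,0],
    [0,0,0],
    [0,0,0],
    [0,0,0],
    [0,0,0],
    [0,0,0],
    [0,0,0],
    [0,0,0],
  ],
  rot=[
    [-10.43,-3,-1.9],
    [-10.43,-3,-1.9],
    [-10.43,-3,-1.9],
    [-10.43,-3,-1.9],
    [-10.43,-3,-1.9],
    [-10.43,-3,-1.9],
    [-10.43,-3,-1.9],
    [-10.43,-3,-1.9],
    [-10.43,-3,-1.9],
    [-10.43,-3,-1.9],
  ],
)

```text
t: 9.18
tcp_pos: [0.3922, -0.2157, 0.2192]
orientation: [0.502, 0.498, 0.503, -0.497]
contact_force: [-0.1, -0.0, -0.2]
grip_width: 0.0853
```

Run:
```python
from selgeo import *
p,R,o=pose(); print(p,np.round(o['joint_positions'],2),o['t'])
delta(*vert(.392,-.2155,.11,.5),'down')
```

```text
[ 0.3922158  -0.21570291  0.21922275] [ 0.73  0.24 -0.39  2.08  0.12  0.84  0.29] 9.1833
down lin [3.64, -0.01, 0.0] rot [0.03, -0.02, -0.0]
```

Request:
servo_tool(
  fingers=[-1,-1,-1,-1,1,1,1,1,1,1],
  linear=[
    [1.2,0,0],
    [2.4,0,0],
    [3.3,0,0],
    [3.65,0,0],
    [3.65,0,0],
    [3.65,0,0],
    [3.65,0,0],
    [3.65,0,0],
    [3.65,0,0],
    [3.65,0,0],
  ],
  rot=[
    [0,0,0],
    [0,0,0],
    [0,0,0],
    [0,0,0],
    [0,0,0],
    [0,0,0],
    [0,0,0],
    [0,0,0],
    [0,0,0],
    [0,0,0],
  ],
  squeeze=80,
)

```text
t: 10.02
tcp_pos: [0.3922, -0.2173, 0.1121]
orientation: [0.502, 0.5, 0.499, -0.498]
contact_force: [0.0, 0.0, 7.3]
grip_width: 0.0192
```

Request:
servo_tool(
  fingers=[1,1,1,1,1,1],
  linear=[
    [0,0,0],
    [0,0,0],
    [0,0,0],
    [0,0,0],
    [-0.5,0,0],
    [-0.5,0,0],
  ],
  rot=[
    [0,0,0],
    [0,0,0],
    [0,0,0],
    [0,0,0],
    [0,0,0],
    [0,0,0],
  ],
)

```text
t: 10.52
tcp_pos: [0.3924, -0.2173, 0.1277]
orientation: [0.502, 0.5, 0.499, -0.498]
contact_force: [0.9, -0.3, -2.5]
grip_width: 0.0192
```

Run:
```python
from selgeo import *
p,R,o=pose(); print(p,np.round(o['joint_positions'],2),o['t'],o['grip_width'],o['contact_force'])
s=snap('side'); b=(140,260,320,460)
cv2.imwrite(f'pics/g5.png',cv2.resize(s['img'][b[0]:b[1],b[2]:b[3]],None,fx=5,fy=5,interpolation=cv2.INTER_CUBIC))
```

```text
[ 0.39244584 -0.21725062  0.12774957] [ 0.68  0.39 -0.34  2.16  0.22  0.61  0.19] 10.5167 0.019214388649249004 [ 0.85483865 -0.31023558 -2.50164158]
```

View pics/g5.png

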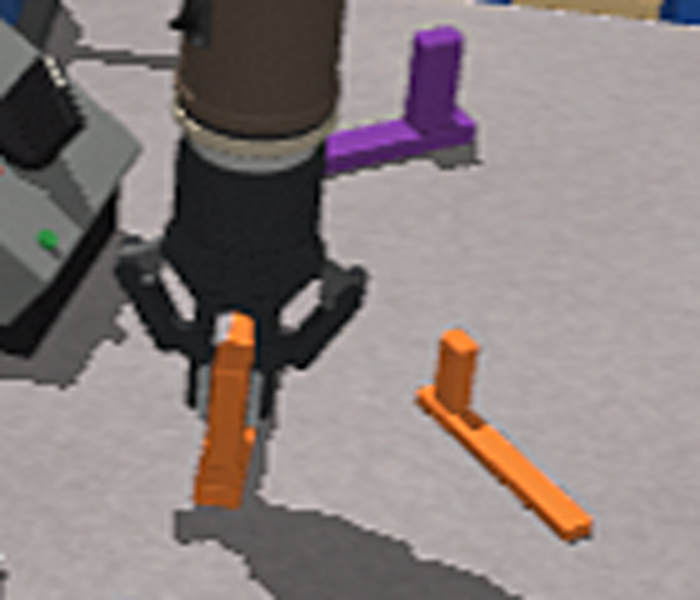

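```bash
cat >> selgeo.py <<'E'
PO=np.array([.5335,.0415]); PY=2.5
def pl(x,y,z,yaw=PY,po=PO):
    a=np.radians(PY); w=po+x*np.array([np.cos(a),np.sin(a)])+y*np.array([-np.sin(a),np.cos(a)])
    return vert(w[0],w[1],z,yaw)
E
python3 - <<'E'
from selgeo import *
delta(*vert(.3924,-.2173,.262,.5),'up'); delta(*pl(0,.357,.262),'over')
E
```

```text
up lin [-4.5, 0.03, 0.0] rot [-0.06, 0.0, -0.05]
over lin [-4.49, 4.26, -20.5] rot [-0.39, 0.0, -0.05]
```

Request:
servo_tool(
  fingers=[1,1,1,1,1,1,1,1,1,1],
  linear=[
    [-1,0,0],
    [-2,0,0],
    [-3.2,0,0],
    [-4.5,0,-0.5],
    [-4.5,0.3,-1.5],
    [-4.5,0.5,-2.7],
    [-4.5,0.8,-4],
    [-4.5,1,-5.3],
    [-4.5,1.3,-6.6],
    [-4.5,1.6,-7.9],
  ],
  rot=[
    [0,0,0],
    [0,0,0],
    [0,0,0],
    [0,0,0],
    [0,0,0],
    [-0.1,0,0],
    [-0.1,0,0],
    [-0.1,0,0],
    [-0.1,0,0],
    [-0.1,0,0],
  ],
)

```text
t: 11.4
tcp_pos: [0.4383, 0.0217, 0.261]
orientation: [0.504, 0.498, 0.503, -0.496]
contact_force: [1.0, -0.1, -1.4]
grip_width: 0.0189
```

Run:
```python
from selgeo import *
p,R,o=pose(); print(p,np.round(o['joint_positions'],2),o['t'],o['grip_width'])
delta(*pl(0,.357,.262),'over')
```

```text
[0.43833603 0.02171494 0.26101801] [ 0.37  0.19 -0.59  2.05  0.13  0.94 -0.28] 11.4 0.01890814511071922
over lin [-0.02, 2.81, -12.51] rot [-0.3, -0.0, -0.03]
```

Request:
servo_tool(
  fingers=[1,1,1,1,1,1,1,1,1,1],
  linear=[
    [0,0.3,-1.3],
    [0,0.6,-2.6],
    [0,0.9,-3.9],
    [0,1.2,-5.2],
    [0,1.5,-6.5],
    [0,1.8,-7.8],
    [0,2.1,-9.1],
    [0,2.4,-10.4],
    [0,2.7,-11.6],
    [0,2.8,-12.5],
  ],
  rot=[
    [0,0,0],
    [0,0,0],
    [-0.1,0,0],
    [-0.1,0,0],
    [-0.2,0,0],
    [-0.2,0,0],
    [-0.2,0,0],
    [-0.3,0,0],
    [-0.3,0,0],
    [-0.3,0,0],
  ],
)

```text
t: 12.23
tcp_pos: [0.5177, 0.3993, 0.2605]
orientation: [0.511, 0.489, 0.511, -0.487]
contact_force: [0.1, 0.8, -2.1]
grip_width: 0.0192
```

Run:
```python
from selgeo import *
p,R,o=pose(); print(p,np.round(o['joint_positions'],2),o['t'],o['grip_width'])
delta(*pl(0,.357,.262),'over')
for n_ in('side','top'):
    s=snap(n_); cv2.imwrite(f'pics/t6{n_}.png',s['img'])
```

```text
[0.5177381  0.39933578 0.26054525] [-0.31  0.58 -0.63  1.54  0.36  1.14 -0.97] 12.2333 0.019248236438773665
over lin [-0.05, 0.0, 0.04] rot [0.02, -0.02, -0.02]
```

View pics/t6side.png

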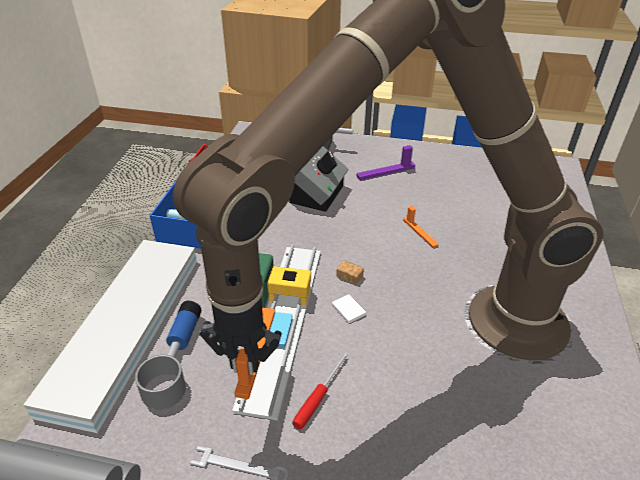

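View pics/t6top.png

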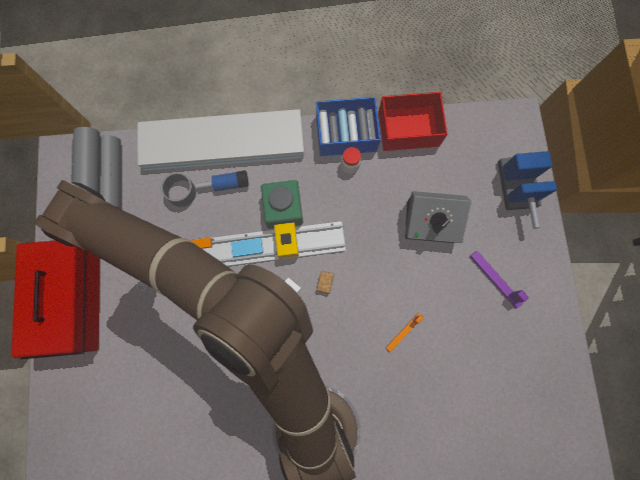

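The stick is held level behind the strip: top view toe (208,243), strip (247,247). I'll measure its sole in both views.

Run:
```python
from selgeo import *
p,R,o=pose(); a=np.radians(PY); ex=np.array([np.cos(a),np.sin(a)]);ey=np.array([-np.sin(a),np.cos(a)])
for n_,bx in(('top',(230,260,170,230)),('side',(295,420,220,290))):
    s=pickle.load(open(f'last_{n_}.pkl','rb'));C=cloud(s);hs=cv2.cvtColor(s['img'],cv2.COLOR_BGR2HSV)
    m=(hs[...,0]<18)&(hs[...,1]>130)&(hs[...,2]>60)&(s['range_z']>0);b=np.zeros_like(m);b[bx[0]:bx[1],bx[2]:bx[3]]=1;m&=b
    P=C[m];q=np.stack([(P[:,:2]-PO)@ex,(P[:,:2]-PO)@ey,P[:,2]],1)
    S=q[(q[:,2]<.19)]
    print(n_,len(q),'y range',S[:,1].min(),S[:,1].max(),'x',np.percentile(S[:,0],[2,50,98]))
    for lo in np.arange(.17,.42,.02):
        t=S[(S[:,1]>=lo)&(S[:,1]<lo+.02)]
        if len(t)>4: print(round(lo,2),len(t),'x',np.round([t[:,0].min(),t[:,0].max()],4),'z',np.round(np.percentile(t[:,2],[10,50,90]),4))
```

```text
top 155 y range 0.19389517237838247 0.2470164885187944 x [-0.01438305 -0.00030709  0.01083162]
0.19 63 x [-0.0146  0.0112] z [0.1574 0.1608 0.163 ]
0.21 69 x [-0.0144  0.027 ] z [0.1572 0.1608 0.1642]
0.23 22 x [-0.0033  0.0112] z [0.1579 0.161  0.164 ]
side 930 y range 0.190174121916819 0.39044845282164853 x [-0.01249908 -0.00403773  0.0115014 ]
0.19 90 x [-0.0118  0.0119] z [0.1603 0.1623 0.1639]
0.21 66 x [-0.0123  0.0047] z [0.1606 0.1625 0.1641]
0.23 19 x [-0.0123 -0.0023] z [0.1602 0.1616 0.1634]
0.25 12 x [-0.0109  0.0599] z [0.0184 0.1628 0.1639]
0.27 41 x [-0.0125  0.    ] z [0.1613 0.1629 0.1644]
0.33 12 x [-0.0127 -0.0089] z [0.1583 0.1611 0.1639]
0.35 50 x [-0.0133  0.0134] z [0.1602 0.1637 0.1792]
0.37 290 x [-0.0132  0.0128] z [0.1572 0.1632 0.1832]
```

Request:
servo_tool(
  fingers=[1,1,1,1,1,1,1,1],
  linear=[
    [1,0,0],
    [2,0,0],
    [3,0,0],
    [3.7,0,0],
    [4.1,0,0],
    [4.4,0,0],
    [4.5,0,0],
    [4.5,0,0],
  ],
  rot=[
    [0,0,0],
    [0,0,0],
    [0,0,0],
    [0,0,0],
    [0,0,0],
    [0,0,0],
    [0,0,0],
    [0,0,0],
  ],
)

```text
t: 13.0
tcp_pos: [0.518, 0.3964, 0.1267]
orientation: [0.511, 0.49, 0.511, -0.488]
contact_force: [0.5, -0.0, -1.9]
grip_width: 0.0189
```

Run:
```python
from selgeo import *
p,R,o=pose(); print(p,o['t'],o['contact_force'])
delta(*pl(0,.357,.1245),'stay');delta(*pl(0,.111,.1245),'fwd')
s=snap('side'); b=(240,430,180,340); cv2.imwrite('pics/t7.png',cv2.resize(s['img'][b[0]:b[1],b[2]:b[3]],None,fx=3.1,fy=3.1,interpolation=cv2.INTER_CUBIC))
```

```text
[0.51795762 0.3964085  0.12672107] 13.0 [ 0.47959841 -0.00520525 -1.93333347]
stay lin [0.07, 0.0, -0.06] rot [0.01, -0.01, -0.02]
fwd lin [0.07, -0.01, 8.14] rot [0.01, -0.01, -0.02]
```

View pics/t7.png

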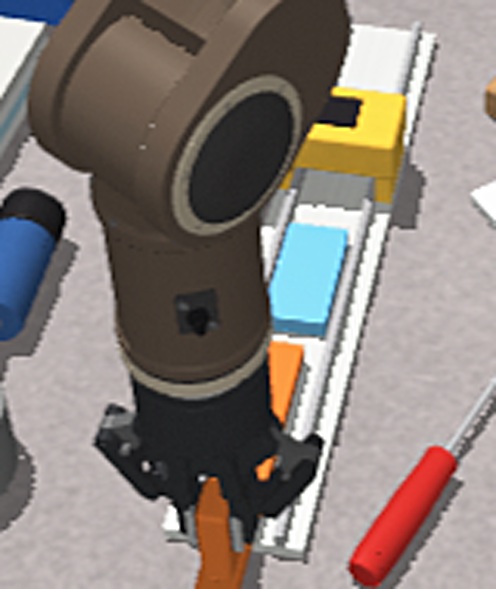

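Request:
servo_tool(
  fingers=[1,1,1,1,1,1,1,1,1,1],
  linear=[
    [0.05,0,0.3],
    [0.05,0,0.7],
    [0.05,0,1.1],
    [0.05,0,1.5],
    [0.05,0,1.9],
    [0.05,0,2.3],
    [0.05,0,2.7],
    [0.05,0,3.1],
    [0.05,0,3.5],
    [0.05,0,3.8],
  ],
  rot=[
    [0,0,0],
    [0,0,0],
    [0,0,0],
    [0,0,0],
    [0,0,0],
    [0,0,0],
    [0,0,0],
    [0,0,0],
    [0,0,0],
    [0,0,0],
  ],
)

```text
t: 13.88
tcp_pos: [0.5232, 0.2806, 0.1251]
orientation: [0.511, 0.49, 0.51, -0.488]
contact_force: [0.2, 0.8, -2.0]
grip_width: 0.0193
```

Run:
```python
from selgeo import *
p,R,o=pose(); print(p,o['t'],o['contact_force'])
delta(*pl(0,.111,.1245),'fwd')
s=snap('side'); b=(200,430,150,350); cv2.imwrite('pics/t8.png',cv2.resize(s['img'][b[0]:b[1],b[2]:b[3]],None,fx=2.6,fy=2.6,interpolation=cv2.INTER_CUBIC))
s=snap('top'); b=(160,290,160,360); cv2.imwrite('pics/t8t.png',cv2.resize(s['img'][b[0]:b[1],b[2]:b[3]],None,fx=4,fy=4,interpolation=cv2.INTER_CUBIC))
```

```text
[0.52316594 0.28063714 0.12510067] 13.8833 [ 0.15210562  0.8246766  -2.01279348]
fwd lin [0.02, -0.01, 4.28] rot [0.0, -0.0, -0.02]
```

View pics/t8.png

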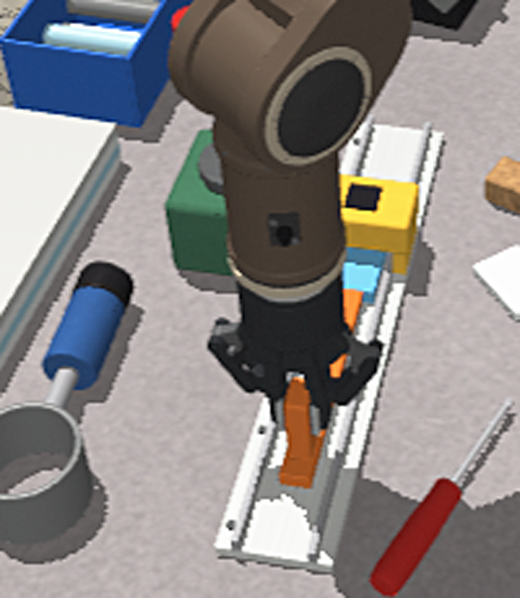

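View pics/t8t.png

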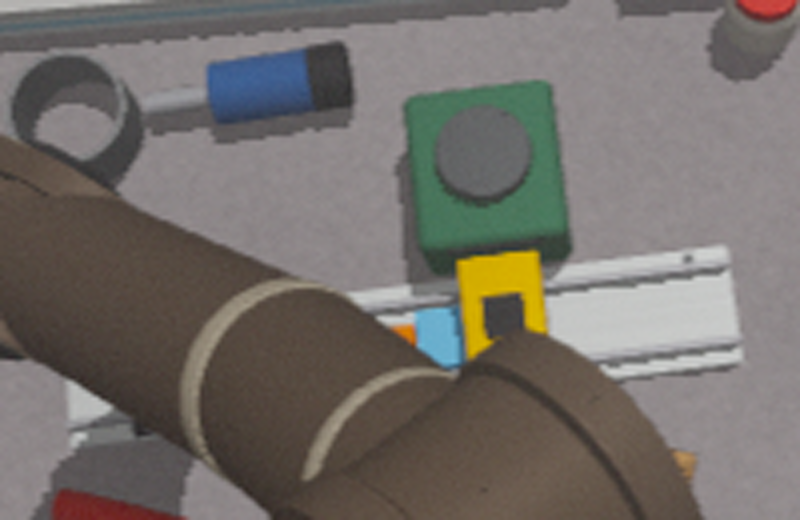

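Request:
servo_tool(
  fingers=[1,1,1,1,1,1,1,1,1,1],
  linear=[
    [0,0,0.3],
    [0,0,0.7],
    [0,0,1.1],
    [0,0,1.5],
    [0,0,1.9],
    [0,0,2.3],
    [0,0,2.6],
    [0,0,2.9],
    [0,0,3.2],
    [0,0,3.5],
  ],
  rot=[
    [0,0,0],
    [0,0,0],
    [0,0,0],
    [0,0,0],
    [0,0,0],
    [0,0,0],
    [0,0,0],
    [0,0,0],
    [0,0,0],
    [0,0,0],
  ],
)

```text
t: 14.82
tcp_pos: [0.5277, 0.1769, 0.1251]
orientation: [0.511, 0.49, 0.511, -0.488]
contact_force: [-0.1, 1.1, -1.5]
grip_width: 0.0187
```

Request:
servo_tool(
  fingers=[1,1,1,1,1,1,1],
  linear=[
    [0,0,0.2],
    [0,0,0.4],
    [0,0,0.6],
    [0,0,0.75],
    [0,0,0.8],
    [0,0,0.8],
    [0,0,0.8],
  ],
  rot=[
    [0,0,0],
    [0,0,0],
    [0,0,0],
    [0,0,0],
    [0,0,0],
    [0,0,0],
    [0,0,0],
  ],
)

```text
t: 15.4
tcp_pos: [0.5287, 0.1538, 0.125]
orientation: [0.511, 0.489, 0.511, -0.488]
contact_force: [-0.1, -1.0, -2.2]
grip_width: 0.019
```

```bash
cat > strip.py <<'E'
from selgeo import *
p,R,o=pose(); print(p,o['t'],o['contact_force'])
a=np.radians(PY); ex=np.array([np.cos(a),np.sin(a)]);ey=np.array([-np.sin(a),np.cos(a)])
print('tcp planer',(p[:2]-PO)@ex,(p[:2]-PO)@ey)
import sys
for n_,b in(('side',(200,430,150,350)),('top',(160,290,160,360))):
    s=snap(n_); cv2.imwrite(f'pics/{sys.argv[1]}{n_}.png',cv2.resize(s['img'][b[0]:b[1],b[2]:b[3]],None,fx=2.6 if n_=='side' else 4,fy=2.6 if n_=='side' else 4,interpolation=cv2.INTER_CUBIC))
    C=cloud(s);hs=cv2.cvtColor(s['img'],cv2.COLOR_BGR2HSV)
    q=np.stack([(C[...,:2]-PO)@ex,(C[...,:2]-PO)@ey],-1)
    m=(hs[...,0]>92)&(hs[...,0]<112)&(hs[...,1]>70)&(s['range_z']>0)&(abs(q[...,0])<.04)&(q[...,1]>-.2)&(q[...,1]<.2)&(C[...,2]<.04)
    if m.sum()>20:
        Q=q[m]; print(n_,m.sum(),'x',np.round(np.percentile(Q[:,0],[1,99]),4),'y',np.round(np.percentile(Q[:,1],[1,99]),4),'z',np.percentile(C[m][:,2],[10,50,90]))
        T=m&(C[...,2]>.021); r=cv2.minAreaRect((q[T]*1000).astype(np.float32)); print(r)
E
python3 strip.py t9
```

```text
[0.52866988 0.15378938 0.12499118] 15.4 [-0.10555872 -0.96631206 -2.19848618]
tcp planer 7.247071372349559e-05 0.1123931898568205
side 227 x [-0.0217  0.0102] y [-0.146  -0.0772] z [0.02308157 0.02559673 0.02833966]
((-5.498451232910156, -111.0369873046875), (32.0240364074707, 76.71223449707031), 1.0388351678848267)
top 459 x [-0.0227  0.0222] y [-0.147 -0.061] z [0.02057052 0.02468659 0.02848445]
((-0.423309326171875, -103.43922424316406), (44.702362060546875, 87.76726531982422), 0.3672967851161957)
```

View pics/t9side.png

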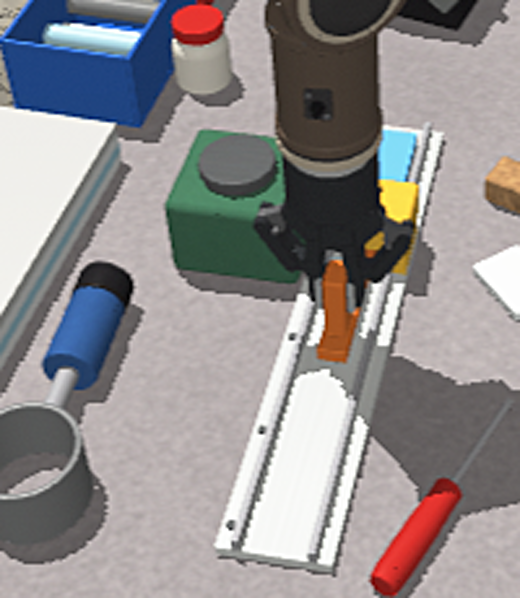

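View pics/t9top.png

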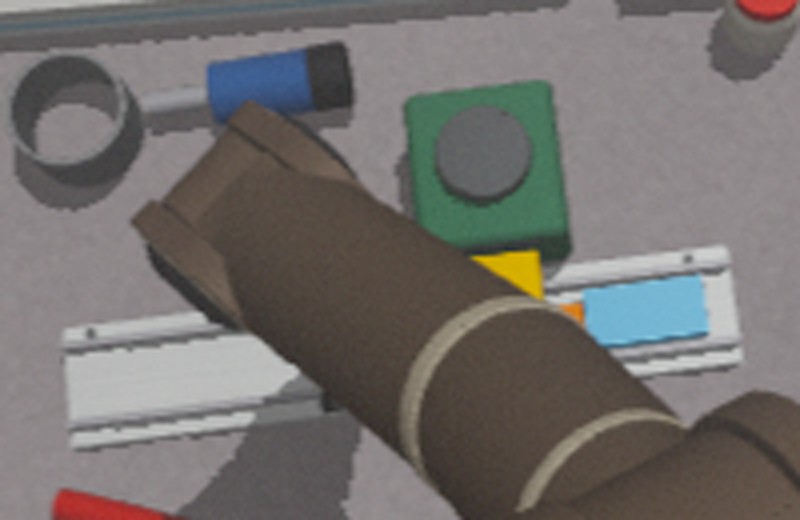

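The strip is fully out on the far side (top crop: 585–708, 278–347; centre about y = -103 mm). Now I'll draw the stick back.

Request:
servo_tool(
  fingers=[1,1,1,1,1,1,1,1,1,1],
  linear=[
    [0,0,-0.3],
    [0,0,-0.9],
    [0,0,-1.6],
    [0,0,-2.4],
    [0,0,-3.2],
    [0,0,-4],
    [0,0,-4.6],
    [0,0,-5],
    [0,0,-5.1],
    [0,0,-5.1],
  ],
  rot=[
    [0,0,0],
    [0,0,0],
    [0,0,0],
    [0,0,0],
    [0,0,0],
    [0,0,0],
    [0,0,0],
    [0,0,0],
    [0,0,0],
    [0,0,0],
  ],
)

```text
t: 16.33
tcp_pos: [0.5213, 0.3075, 0.125]
orientation: [0.512, 0.489, 0.511, -0.487]
contact_force: [0.2, -1.2, -2.1]
grip_width: 0.0191
```

Request:
servo_tool(
  fingers=[1,1,1,1],
  linear=[
    [0.03,0,0],
    [0.06,0,0],
    [0.08,0,0],
    [0.08,0,0],
  ],
  rot=[
    [0,0,0],
    [0,0,0],
    [0,0,0],
    [0,0,0],
  ],
)

```text
t: 16.67
tcp_pos: [0.5222, 0.3052, 0.1225]
orientation: [0.511, 0.49, 0.51, -0.488]
contact_force: [0.1, -0.2, -1.1]
grip_width: 0.0191
```

Request:
servo_tool(
  fingers=[1,1,-1,-1,-1,-1,-1,-1,-1],
  linear=[
    [0.02,0,0],
    [0.02,0,0],
    [0.02,0,0],
    [0.02,0,0],
    [0.02,0,0],
    [0.02,0,0],
    [0.02,0,0],
    [0.02,0,0],
    [0.02,0,0],
  ],
  rot=[
    [0,0,0],
    [0,0,0],
    [0,0,0],
    [0,0,0],
    [0,0,0],
    [0,0,0],
    [0,0,0],
    [0,0,0],
    [0,0,0],
  ],
)

```text
t: 17.42
tcp_pos: [0.5218, 0.3065, 0.1222]
orientation: [0.511, 0.489, 0.511, -0.488]
contact_force: [0.9, -0.1, -0.0]
grip_width: 0.0854
```

Request:
servo_tool(
  fingers=[-1,-1,-1,-1,-1,-1,-1,-1,-1,-1],
  linear=[
    [-0.7,0,0],
    [-1.6,0,0],
    [-2.8,0,0],
    [-4,0,0],
    [-5,0,0],
    [-6,0,0],
    [-7,0,0],
    [-7,0,0],
    [-7,0,0],
    [-7,0,0],
  ],
  rot=[
    [0,0,0],
    [0,0,0],
    [0,0,0],
    [0,0,0],
    [0,0,0],
    [0,0,0],
    [0,0,0],
    [0,0,0],
    [0,0,0],
    [0,0,0],
  ],
)

```text
t: 18.25
tcp_pos: [0.5212, 0.306, 0.3317]
orientation: [0.512, 0.489, 0.511, -0.488]
contact_force: [0.6, -0.4, 0.2]
grip_width: 0.0853
```

```bash
python3 strip.py t10
python3 - <<'E'
from selgeo import *
a=np.radians(PY); ex=np.array([np.cos(a),np.sin(a)]);ey=np.array([-np.sin(a),np.cos(a)])
for n_ in('side','top'):
    s=pickle.load(open(f'last_{n_}.pkl','rb')); cv2.imwrite(f'pics/t10full{n_}.png',s['img'])
    C=cloud(s);hs=cv2.cvtColor(s['img'],cv2.COLOR_BGR2HSV);q=np.stack([(C[...,:2]-PO)@ex,(C[...,:2]-PO)@ey],-1)
    m=(hs[...,0]<18)&(hs[...,1]>130)&(hs[...,2]>60)&(s['range_z']>0)&(abs(q[...,0])<.04)&(q[...,1]>.03)&(q[...,1]<.35)
    S=m&(C[...,2]<.035); print(n_,m.sum(),'y',np.percentile(q[S][:,1],[1,99]) if S.sum() else '', 'z max',np.percentile(C[m][:,2],98) if m.sum() else '')
    for lo in np.arange(.05,.3,.04):
        t=S&(q[...,1]>lo)&(q[...,1]<lo+.04)
        if t.sum()>5: print(round(lo,2),t.sum(),np.round(np.median(q[t][:,0]),4),'z',np.round(np.percentile(C[t][:,2],[30,70]),4))
    if n_=='side':
        D=C-cen; H=D@n; rad=np.hypot(D@e1,D@e2); k=(H>.038)&(H<.053)&(rad<.035)&(s['range_z']>0)
        qq=np.stack([D[k]@e1,D[k]@e2],1); w,v=np.linalg.eigh(np.cov(qq.T)); print('clock',(77.2-np.degrees(np.arctan2(v[1,1],v[0,1])))%180)
E
```

```text
[0.52120435 0.30599072 0.33166263] 18.25 [ 0.58057717 -0.40023372  0.17012279]
tcp planer -0.00074702896042625 0.26477531188343434
side 223 x [-0.0215  0.019 ] y [-0.1485 -0.0773] z [0.02351014 0.02565978 0.02800824]
((-9.80736255645752, -115.27425384521484), (37.376827239990234, 79.54603576660156), 20.838584899902344)
top 467 x [-0.0229  0.0217] y [-0.1468 -0.0599] z [0.020515   0.02444011 0.0282713 ]
((-0.23884010314941406, -103.32838439941406), (44.89976119995117, 88.4012680053711), 0.3892662823200226)
side 1104 y [0.09848736 0.29529867] z max 0.09186687565293913
0.09 131 0.0004 z [0.0233 0.0254]
0.13 175 0.0003 z [0.0233 0.0255]
0.17 174 -0.0006 z [0.0233 0.0255]
0.21 89 -0.0079 z [0.0236 0.0255]
0.25 135 -0.0043 z [0.0238 0.0262]
0.29 63 0.0007 z [0.0172 0.0229]
clock 121.85181295360464
top 211 y [0.09591857 0.17421433] z max 0.02898128591914153
0.09 103 -0.0025 z [0.0221 0.0254]
0.13 101 -0.0003 z [0.0218 0.0249]
0.17 7 0.0073 z [0.0227 0.0272]
```

View pics/t10fullside.png

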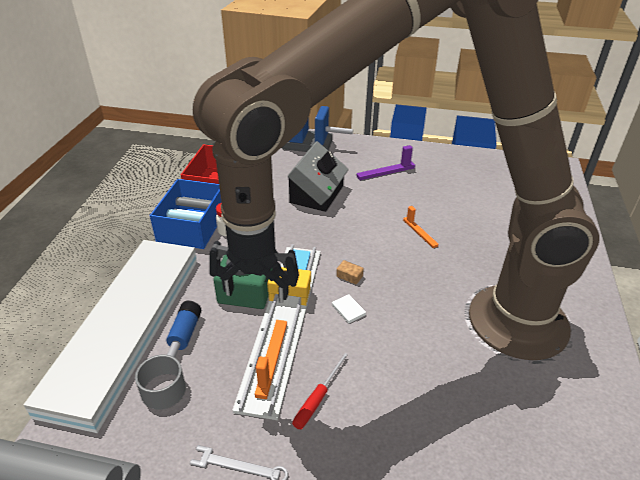

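View pics/t10fulltop.png

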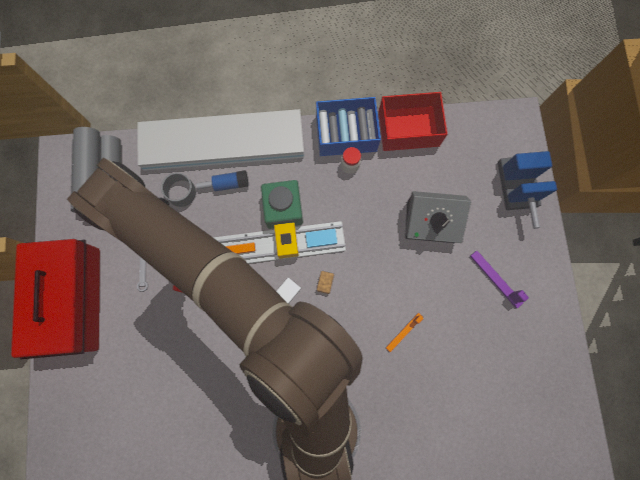

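Run:
```python
from selgeo import *
for n_ in('side','top'):
  for i in range(2):
    s=snap(n_); C=cloud(s); D=C-cen; H=D@n; rad=np.hypot(D@e1,D@e2); k=(H>.036)&(H<.053)&(rad<.035)&(s['range_z']>0)
    qq=np.stack([D[k]@e1,D[k]@e2],1); w,v=np.linalg.eigh(np.cov(qq.T)); print(n_,k.sum(),'clock',(77.2-np.degrees(np.arctan2(v[1,1],v[0,1])))%180)
b=(190,250,410,475); s=pickle.load(open('last_top.pkl','rb')); cv2.imwrite('pics/g9.png',cv2.resize(s['img'][b[0]:b[1],b[2]:b[3]],None,fx=8,fy=8,interpolation=cv2.INTER_CUBIC))
```

```text
side 96 clock 124.2456047000981
side 96 clock 125.67927370592538
top 109 clock 124.96159090166368
top 113 clock 125.39802316828617
```

View pics/g9.png

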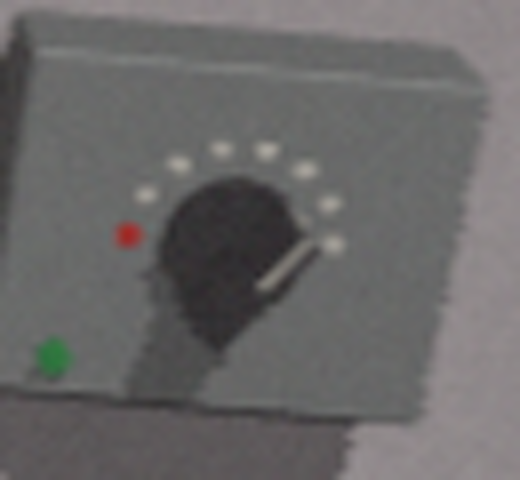

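```bash
python3 -c "
from workcell import env
print(env.finish_job())"
```

```text
the job is handed in; nothing more can be done
None
```

I carried out the whole job and handed it in after about 18.5 s of the allowed 72 s. No verdict was reported.

- **Selector:** I turned it back to the red end stop, then five clicks clockwise. My last readings were 124.2° to 125.7° from the red dot in both views (click 5 is 125°). One reading earlier in the same view gave 121.9°; repeats didn't confirm it, and it is still within tolerance.
- **Strip:** I fed it through with the large orange push stick. Its centre is about 103 mm past the guard's middle on the exit side, central and flat in the channel. The gripper held only the stick's handle and stayed well behind the strip.
- **Stick:** I drew it back and released it lying flat on the bed in the channel, with its toe about 96 mm on the entry side. The gripper is clear, about 0.33 m above the table.
- **Bystanders:** they look unmoved in the final pictures. The arm hides much of the screwdriver and wrench in the top view and most of the jar in the side view, but each shows in the other view. I did not measure their positions again.

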